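# Shut the tagged valve in the air-manifold box

### The job

The compressed-air line behind the tagged valve needs isolating. Slide the cover plate of the manifold box on the bench all the way across to its far end stop, keeping it flat in its track (do not lift it out), and leave it open; then push the lever of the valve with the round tag on its stem a quarter turn clockwise until it is fully shut against its stop. It is fingertip pushing only, nothing needs gripping; leave the untagged valve open and everything else on the bench where it stands.

Things in the scene. Friction and masses are not known exactly. Their poses are not given: they have to be found in the camera images.
- box: Air-manifold box of grey sheet steel, bolted down: 200 mm (its x) by 576 mm (its y), rim 82 mm above the bench, walls 4 mm. Origin: centre of its underside, at bench height. Its -x side, with two couplers reaching 65 mm out, faces the robot. On top the cover lies on two ledges (z 75 mm), 7 mm below the rim. The +y half has a fixed panel (z 72 mm); the -y half is open and holds two valves.
- track_end (a point): Middle of the inner face of the box's +y end wall, at ledge height (box frame 0, 284, 75 mm): the stop that the cover's +y edge meets when fully open.
- regulator (a point): Top of the pressure regulator fixed outside the box's +y end: 46 mm wide, its black knob's top 99 mm above the bench. Inside the box its header bar, 40 mm wide, runs along the +x wall, top at 48 mm.
- cover: Loose aluminium cover plate, 188 (x) by 286 (y) by 3 mm, 0.45 kg, flat in the box's track, axes as the box's, 2 mm play to each side. Origin: centre of its underside. It starts over the -y half, centre at y -141 to -121 mm in the box frame, and slides to the box's +y over the fixed panel; at the end wall its centre is at y +141 mm. Takes 2 to 8 N to slide.
- cover_pull (a point): Middle of the bow pull, above the cover's centre: a round steel bar 10 mm thick, 90 mm long along the cover's x, its axis 23 mm above the plate's upper face (101 mm above the bench), with a foot at each end.
- tagged_lever (a joint): Turn of the marked valve's lever, rad: 0 = open (lever points to the box's -x, along its pipe), 1.571 = fully shut (points to the box's +y); stops at both ends. Turns clockwise seen from above, takes about 0.3 N m (6 N at 50 mm from the stem), stays where left. Starts between 0 and 0.3.
- plain_lever (a joint): Turn of the other valve's lever, same meaning; starts between 0 and 0.15 and is to stay open.
- tagged_stem (a point): Stem axis of the marked valve at the lever's mid-height, 56 mm above the bench. On top of the handle, under the stem nut, it carries a flat round steel tag 36 mm across. The stem stands at x +20 mm and y -205 or -95 mm in the box frame (the other valve at the other place); all else in the open half stays below 49 mm.
- tagged_tip (a point): Free end of the marked valve's lever, at mid-height, 70 mm from the stem axis. The lever is a straight flat steel bar 14 mm wide and 8 mm thick, 52 to 60 mm above the bench, 15 mm below the cover.
- plain_stem (a point): Stem axis of the other valve, 56 mm above the bench: the same valve and lever but without a tag (a 22 mm hub and a nut only).
- plain_tip (a point): Free end of the other valve's lever, 70 mm from its stem axis.
- oil_bottle: Bystander: small round white oil bottle, 36 mm across, 85 mm tall, standing between the two couplers before the box. Origin: centre of its underside.
- glue_bottle: Bystander: yellow glue bottle, 54 mm across, 150 mm tall, standing beyond the box's -y end. Origin: centre of its underside.
- tape_roll: Bystander: roll of masking tape lying flat, 100 mm across, 25 mm high, behind the box. Origin: centre of its underside.
- screwdriver: Bystander: screwdriver lying on the bench before the box, 190 mm long. Origin: on the handle-to-blade axis.
- spray_can: Bystander: aluminium spray can, 56 mm across, 150 mm tall, standing behind the box. Origin: centre of its underside.
- screw_jar: Bystander: glass jar, 68 mm across, 80 mm tall, standing behind the box. Origin: centre of its underside.
- mug: Bystander: white mug, 80 mm across, 92 mm tall, standing behind the box. Origin: centre of its underside.
- sanding_block: Bystander: cork sanding block lying on the bench before the box, 60 x 110 x 28 mm. Origin: centre of its underside.

How it is judged:
On the way, in this order (a step that is already met when the one before it is completed fails the run):
1. the cover plate has been slid across, within 16 mm of its far end stop, with the tagged lever still open (y of cover in the frame of box above 0.125 m and value of joint tagged_lever below 0.6 rad), for 0.2 s.
2. the tagged lever has been turned fully shut (value of joint tagged_lever above 1.47 rad), for 0.2 s.
At the end, for the whole second after the job is handed in: The cover lies flat in its track within 16 mm of the +y end stop, the tagged lever is within 0.1 rad (6 degrees) of fully shut, the untagged lever is less than 0.3 rad from open, and every bystander is within 30 mm of where it stood (y of cover in the frame of box above 0.125 m and height (world z) of cover below 0.083 m and angle between cover's own z axis and vertical below 0.05 rad and linear speed of cover below 0.02 m/s and value of joint tagged_lever above 1.47 rad and value of joint plain_lever below 0.3 rad and distance of each of oil_bottle, glue_bottle, tape_roll, screwdriver, spray_can, screw_jar, mug, sanding_block from where it was at the start of the episode below 0.03 m); the robot touches nothing.
It fails at once if the cover plate is lifted or tipped out of its track (height (world z) of cover above 0.088 m or angle between cover's own z axis and vertical above 0.1 rad).
It fails at once if the untagged valve is turned (0.3 rad or more) (value of joint plain_lever above 0.3 rad).
It fails at once if a bystander is moved by more than 30 mm, or lifted (distance of any of oil_bottle, glue_bottle, tape_roll, screwdriver, spray_can, screw_jar, mug, sanding_block from where it was at the start of the episode above 0.03 m).
It also fails if it takes over 54 s, if anything falls off the work surface, if the arm or the gripper's body presses on something with over 40 N, if the wrist force passes 120 N, or if a joint passes its speed limit or range.

### The arm

A 6-joint arm with a two-finger parallel gripper is mounted at the origin on the work surface. World frame = base frame: x ahead of the robot, y to its left, z up, the work surface at z = 0. Lengths are in m, angles in rad, forces in N, time in s.
With the tool pointing down it reaches from about 0.375 to 0.9 m from the base axis. Payload 3.1 kg.
Tool frame: the origin (TCP) lies midway between the tips of the shut fingers; the grasp point (between the pads) lies robot.grip_depth behind it (robot.grip_depth is the distance from the TCP to the grasp point, in m); z points along the fingers, y is the line along which they close (so a half turn about z gives the same grasp; the last joint's range is limited). The gripper opens to 87 mm and grips with 3 to 60 N. Pads are 19 mm wide; open, the fingers measure 117 mm over their backs; the gripper's body (75 mm by 190 mm) begins 51 mm behind the grasp point.
Start: joints at [-1.369, 0.527, 1.433, -0, 1.181, -0.178], TCP at [0.232, -0.58, 0.223] pointing down, gripper open.
Joint ranges: [-3.08, 3.08], [-0.75, 2.2], [0.22, 2.44], [-1.43, 4.57], [0, 2.65], [-2.85, 2.85]. Speed limits (rad/s): [2.79, 2.79, 3.14, 3.14, 3.14, 3.14].

### API

Orientations are given as a unit quaternion [x, y, z, w].
In Python, from rig import robot, imaging, hand_in gives the robot as it stands (robot), with the cameras (imaging) and the job as plain functions.
- The arm moves only by the tool nudge_tcp, called after "Call:" by a JSON object that holds its "op" and its "data", one argument or row to a line. Schema: {"type":"object","properties":{"segments":{"type":"array","items":{"type":"array","items":{"type":"array","items":{"type":"number"},"minItems":4,"maxItems":4},"minItems":1,"maxItems":20},"minItems":1,"maxItems":1},"jaw":{"type":"number"},"squeeze":{"type":"number"},"only":{"type":"string"},"quiet":{"type":"boolean"},"lines":{"type":"string"}},"required":["segments"],"additionalProperties":false}. segments is a list that holds a single list of rows (three levels of brackets), with 1 to 20 rows, each of 4 numbers: dx, dy, dz in m, then a turn about the tool's z in rad; each row shifts and turns the commanded pose from where the row before left it, along the tool's axes as they then stand; what a row does not reach is not made up. A row lasts 1/12 s, in which the tool goes at most 0.0417 m and 0.125 rad, less where a joint would pass 70% of its speed; a pose out of reach is approached as far as the arm can. jaw is the finger opening in m, set as the call begins (left out keeps the last). The fingers move at their own pace and stop on an object; squeeze is the grip in N (left out, the last holds). Time passes only in rows, so rows that do not move let the fingers close. The tool returns the time, the measured TCP pose, the force, the opening and the grip force at its end. only (a regular expression) keeps the lines of the reply that match it, lines (a string "A,B") keeps lines A to B, and quiet returns only ok. Input that does not fit is refused with a message, and nothing moves.
- robot.get_obs(): the state, without advancing time (a new reading comes with each control period).
- imaging.camera(name): name is "scene" or "top" or "wrist"; returns a dict with "img" (384x512x3 uint8, red, green, blue), "fx", "fy", "cx", "cy" (pixels), "xyz" and "attitude" of the camera in the world. Camera axes: x right, y down, z forward; pixel columns grow to the right and rows downward; lengths in m; the calibration is good to about 2 mm. A picture is of the moment at which its call begins. There is no depth.
- hand_in(): hands the job in; it is judged then, once.
The state is a dict: "time": time; "q": joint angles; "joint_velocities": joint speeds; "joint_torque": joint torques, N m; "position": TCP position; "tool_rot": TCP orientation; "ft_force": force on the tool from outside, world axes, zero at the start; "moment": the same for the moment, N m; "grip_width": finger opening in m; "grip_force": force on a finger pad.
Only numpy, scipy, OpenCV 4.12 (cv2) and the standard library are available. Lean on these libraries where they do the work, as an engineer would, in place of code of your own. Each camera call takes 0.05 s, during which the arm holds its last target. There are 200 camera calls.

## Working session

There is one attempt and no reset: what is moved stays moved. The work goes in short steps, Python scripts to look and compute and a tool call to move; the robot and the scene stay as the last step left them, time stands still between calls to the robot, and variables do not carry over. Pictures are saved under pics/ and viewed, at most 10 in all, crops included, and the job is handed in when it is done.

```bash
ls; mkdir -p pics; python3 - <<'E'
from rig import robot, imaging, hand_in
import cv2,numpy as np
np.set_printoptions(precision=4,suppress=True)
o=robot.get_obs();print(o['time'],o['position'],o['tool_rot'],o['grip_width'],robot.grip_depth)
ims=[]
for n in['scene','top']:
    c=imaging.camera(n);print(n,c['fx'],c['cx'],c['cy'],c['xyz'],c['attitude']);cv2.imwrite(f'pics/{n}0.png',c['img'][:,:,::-1])
E
```

```text
pics
rig.py
0.0 [ 0.2322 -0.5795  0.2216] [ 0.9819  0.1893 -0.     -0.0011] 0.08672882338208639 0.0187
scene 400.0960807086547 257.9424431508736 192.76937192542772 [ 1.1315 -0.5186  0.6334] [ 0.7929  0.381  -0.1958 -0.4333]
top 466.0603796005922 252.35741132747836 190.79254317771597 [0.3146 0.0049 1.164 ] [-0.7022  0.7054 -0.0608  0.0752]
```

View pics/scene0.png

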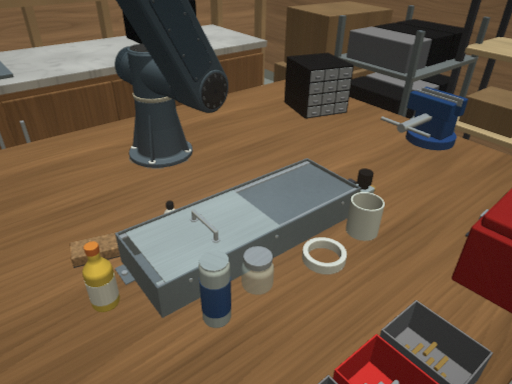

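View pics/top0.png

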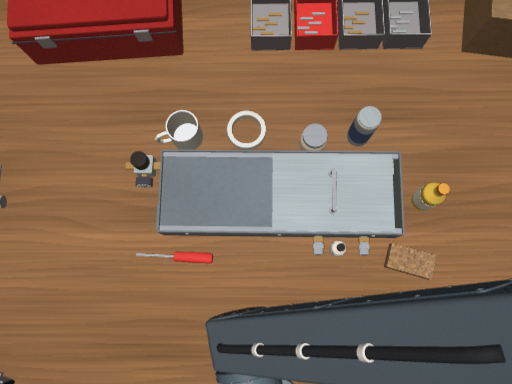

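The scene view shows the grey box with its cover over the near half. The pull runs from about (193,212) to (216,237). In the top view the box spans columns 159–402 and rows 151–236, with the pull at about (333,172–211). Next I measure these from both views.

```bash
cat > h.py <<'E'
import cv2,numpy as np
from scipy.spatial.transform import Rotation as R
np.set_printoptions(precision=4,suppress=True)
def ray(c,p):
    d=R.from_quat(c['attitude']).apply([(p[0]-c['cx'])/c['fx'],(p[1]-c['cy'])/c['fy'],1.]);return np.array(c['xyz']),d/np.linalg.norm(d)
def plane(c,p,z):
    o,d=ray(c,p);return o+d*(z-o[2])/d[2]
def tri(c1,p1,c2,p2):
    o1,d1=ray(c1,p1);o2,d2=ray(c2,p2)
    s=np.linalg.lstsq(np.c_[d1,-d2],o2-o1,rcond=None)[0]
    a,b=o1+s[0]*d1,o2+s[1]*d2;return (a+b)/2,np.linalg.norm(a-b)
def proj(c,X):
    v=R.from_quat(c['attitude']).inv().apply(np.array(X)-c['xyz']);return np.array([c['fx']*v[0]/v[2]+c['cx'],c['fy']*v[1]/v[2]+c['cy']])
E
python3 - <<'E'
from h import *;from rig import robot, imaging, hand_in
T=imaging.camera('top');S=imaging.camera('scene')
import pickle;pickle.dump((T,S),open('c0.pkl','wb'))
hsv=cv2.cvtColor(T['img'],cv2.COLOR_RGB2HSV)
m=((hsv[...,1]<90)&(hsv[...,2]>50)).astype(np.uint8)
k=np.ones((15,15),np.uint8)
m[280:]=0;m=cv2.morphologyEx(cv2.morphologyEx(m,cv2.MORPH_CLOSE,np.ones((5,5),np.uint8)),cv2.MORPH_OPEN,np.ones((31,31),np.uint8))
cs,_=cv2.findContours(m,0,1);b=max(cs,key=cv2.contourArea);r=cv2.minAreaRect(b);print(r)
P=np.array([plane(T,p,.082) for p in cv2.boxPoints(r)]);print(P);print(np.linalg.norm(P-np.roll(P,1,0),axis=1),P.mean(0))
a=cv2.resize(T['img'][140:250,280:450],None,fx=4,fy=4,interpolation=2)
b=cv2.resize(S['img'][150:310,60:240],None,fx=2.75,fy=2.75,interpolation=2)
w=max(a.shape[1],b.shape[1])
cv2.imwrite('pics/c1a.png',a[:,:,::-1]);cv2.imwrite('pics/c1b.png',cv2.resize(S['img'][150:300,100:300],None,fx=4,fy=4,interpolation=2)[:,:,::-1])
E
```

```text
((280.67279052734375, 192.90138244628906), (245.30416870117188, 86.49324798583984), 0.45835644006729126)
[[ 0.4218  0.2479  0.082 ]
 [ 0.6311  0.2539  0.082 ]
 [ 0.6212 -0.3351  0.082 ]
 [ 0.4147 -0.3202  0.082 ]]
[0.5682 0.2094 0.5891 0.207 ] [ 0.5222 -0.0384  0.082 ]
```

View pics/c1a.png

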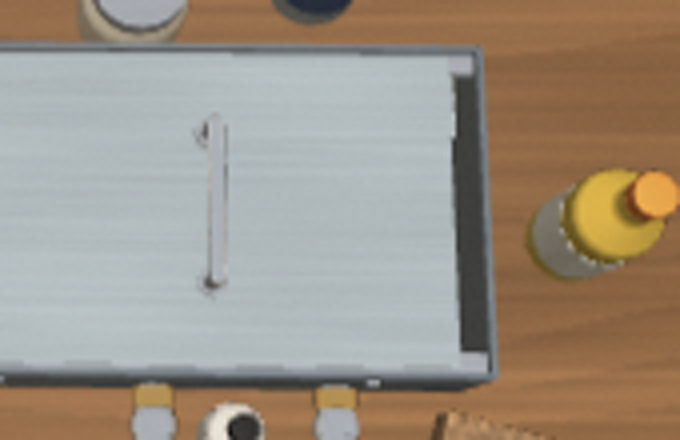

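View pics/c1b.png

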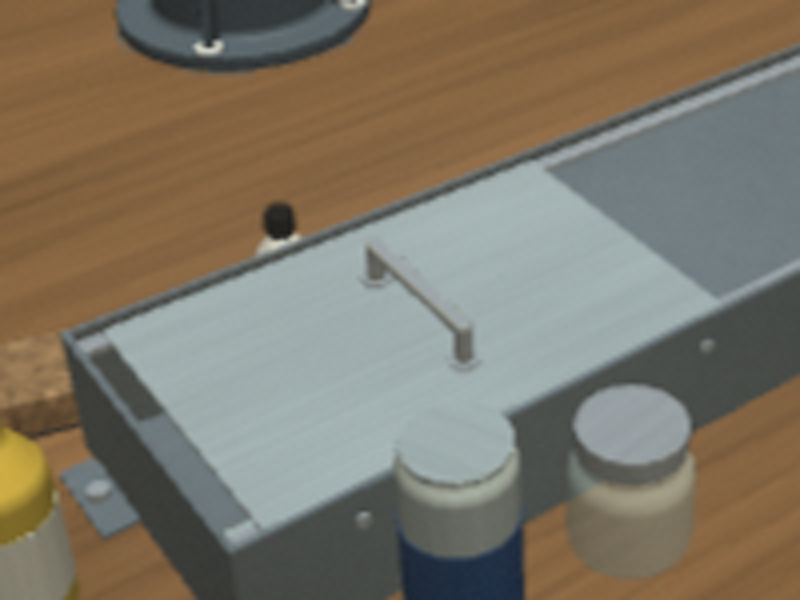

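The crops show the -y rim corners at top (400,151.8) and (404,233.3). In the scene view they are at (157.5,287.5) and (116.3,234). The bar ends are at top (334.3,169.5) and (334,211.3), and scene (216.5,232) and (193,211). I triangulate these now.

```bash
python3 - <<'E'
from h import *;import pickle
T,S=pickle.load(open('c0.pkl','rb'))
for n,a,b in[('bar+x',(334.3,169.5),(216.5,232)),('bar-x',(334,211.3),(193,211)),('barmid',(334.4,190.2),(204.6,221.2)),('rim+x-y',(400,151.8),(157.5,287.5)),('rim-x-y',(404,233.3),(116.3,234))]:
    print(n,*tri(T,a,S,b), plane(T,a,.101 if 'bar' in n else .082))
# +x rim outer edge, and +y end, by gradient of saturation
s=cv2.cvtColor(T['img'],cv2.COLOR_RGB2HSV)[...,1].astype(float)
pts=[]
for u in list(range(200,225))+list(range(265,295))+list(range(330,345))+list(range(378,395)):
    g=np.diff(s[144:160,u]);pts.append((u,144.5+np.argmin(g)))
pts=np.array(pts)
W=np.array([plane(T,p,.082) for p in pts]);f=np.polyfit(W[:,1],W[:,0],1);r=W[:,0]-np.polyval(f,W[:,1]);k=abs(r)<.003;f=np.polyfit(W[k,1],W[k,0],1)
print('x=',f,k.sum(),len(k))
e=[]
for v in range(185,225):
    g=np.diff(s[v,148:168]);e.append((148.5+np.argmin(g),v))
E=np.array([plane(T,p,.082) for p in e]);print('+y end',np.median(E,0),E[[0,10,20,30,39]])
e=[(395.5+np.argmax(np.diff(s[v,395:412])),v) for v in range(160,230)]
E=np.array([plane(T,p,.082) for p in e]);print('-y end',np.median(E,0),E[[0,20,40,60]])
E
```

```text
bar+x [ 0.5724 -0.1631  0.1023] 0.0044860503196575245 [ 0.5715 -0.1652  0.101 ]
bar-x [ 0.4741 -0.1597  0.099 ] 0.0035290762208147653 [ 0.4729 -0.161   0.101 ]
barmid [ 0.5236 -0.1615  0.1007] 0.005076334025510472 [ 0.5222 -0.1637  0.101 ]
rim+x-y [ 0.6189 -0.3252  0.0819] 0.0024123819624078512 [ 0.6184 -0.3262  0.082 ]
rim-x-y [ 0.4241 -0.322   0.0813] 0.002922763973392592 [ 0.4235 -0.3231  0.082 ]
x= [0.0155 0.6264] 87 87
+y end [0.4943 0.2517 0.082 ] [[0.5414 0.2503 0.082 ]
 [0.5171 0.2495 0.082 ]
 [0.4931 0.251  0.082 ]
 [0.4693 0.2548 0.082 ]
 [0.4481 0.254  0.082 ]]
-y end [ 0.5146 -0.3255  0.082 ] [[ 0.5981 -0.3261  0.082 ]
 [ 0.5494 -0.3254  0.082 ]
 [ 0.5015 -0.3247  0.082 ]
 [ 0.4544 -0.324   0.082 ]]
```

Box centre is about (0.526, -0.037), with its y axis along (0.0155, 1). It measures 577 mm long, which agrees with 576. The bar is 0.101 m high and sits at box y of about -0.126. I shut the fingers, turn the tool to the box axes, and travel to a point 20 mm short of the bar.

Call:
{"op": "nudge_tcp", "data": {
  "segments": [
    [[0, 0, 0, -0.1174], [0, 0, 0, -0.1174], [0, 0, 0, -0.1174], [0, 0, 0, -0.1174], [0, 0, 0, -0.1174], [0, 0, 0, -0.1174], [0, 0, 0, -0.1174], [0, 0, 0, -0.1174], [0, 0, 0, -0.1174], [0, 0, 0, -0.1174], [0, 0, 0, 0]]
  ],
  "jaw": 0,
  "squeeze": 10
}}

```text
time: 1.12
position: [0.2323, -0.58, 0.2223]
tool_rot: [0.712, 0.702, 0.0, -0.0]
ft_force: [0.6, 0.7, -0.1]
grip_width: 0.0216
grip_force: 0.0
```

Call:
{"op": "nudge_tcp", "data": {
  "segments": [
    [[0.0277, 0.0204, 0, 0], [0.0277, 0.0204, 0, 0], [0.0277, 0.0204, 0, 0], [0.0277, 0.0204, 0, 0], [0.0277, 0.0204, 0, 0], [0.0277, 0.0204, 0, 0], [0.0277, 0.0204, 0, 0], [0.0277, 0.0204, 0, 0], [0.0277, 0.0204, 0, 0], [0.0277, 0.0204, 0, 0], [0.0277, 0.0204, 0, 0], [0.0277, 0.0204, 0, 0], [0.0277, 0.0204, 0, 0], [0.0277, 0.0204, 0, 0], [0, 0, 0, 0], [0, 0, 0, 0]]
  ]
}}

```text
time: 2.45
position: [0.5247, -0.1954, 0.2224]
tool_rot: [0.712, 0.702, -0.0, -0.0]
ft_force: [-0.2, -1.0, 0.4]
grip_width: 0.0004
grip_force: 0.0
```

Call:
{"op": "nudge_tcp", "data": {
  "segments": [
    [[0, 0, 0.025, 0], [0, 0, 0.025, 0], [0, 0, 0.025, 0], [0, 0, 0.02, 0], [0, 0, 0.015, 0], [0, 0, 0.012, 0], [0, 0, 0.01, 0], [0, 0, 0, 0], [0, 0, 0, 0]]
  ]
}}

```text
time: 3.2
position: [0.5235, -0.1978, 0.0903]
tool_rot: [0.713, 0.701, -0.0, -0.0]
ft_force: [-0.3, -0.7, 0.1]
grip_width: 0.0005
grip_force: 0.0
```

Call:
{"op": "nudge_tcp", "data": {
  "segments": [
    [[0.004, 0, 0, 0], [0.004, 0, 0, 0], [0.004, 0, 0, 0], [0.004, 0, 0, 0], [0.004, 0, 0, 0], [0.004, 0, 0, 0], [0.004, 0, 0, 0], [0.004, 0, 0, 0], [0, 0, 0, 0]]
  ]
}}

```text
time: 3.95
position: [0.5254, -0.1648, 0.091]
tool_rot: [0.713, 0.702, 0.0, 0.001]
ft_force: [1.3, -2.5, 1.9]
grip_width: 0.0005
grip_force: 1.0
```

```bash
python3 - <<'E'
from rig import robot, imaging, hand_in;import cv2
cv2.imwrite('pics/s2.png',cv2.resize(imaging.camera('scene')['img'][150:300,100:300],None,fx=3,fy=3)[:,:,::-1])
E
```

```text
(no output)
```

View pics/s2.png

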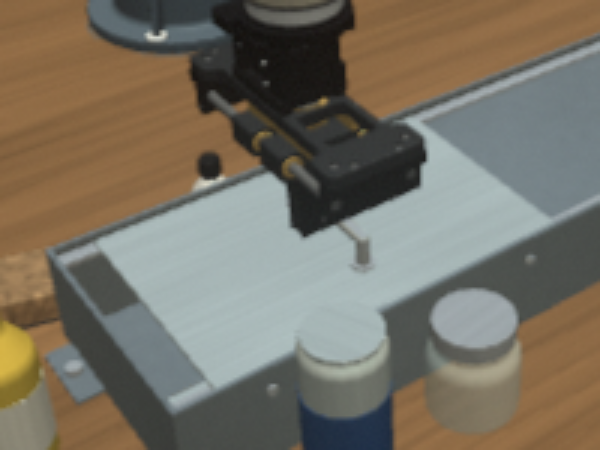

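The finger is behind the bar and the cover moves with it, flat and with about 2.5 N of force. I push on.

Call:
{"op": "nudge_tcp", "data": {
  "segments": [
    [[0.008, 0, 0, 0], [0.015, 0, 0, 0], [0.015, 0, 0, 0], [0.015, 0, 0, 0], [0.015, 0, 0, 0], [0.015, 0, 0, 0], [0.015, 0, 0, 0], [0.015, 0, 0, 0], [0.01, 0, 0, 0], [0, 0, 0, 0]]
  ]
}}

```text
time: 4.83
position: [0.5257, -0.0399, 0.0904]
tool_rot: [0.712, 0.702, -0.0, -0.001]
ft_force: [-0.4, -0.2, -0.6]
grip_width: 0.0004
grip_force: 0.0
```

Call:
{"op": "nudge_tcp", "data": {
  "segments": [
    [[0.008, 0, 0, 0], [0.014, 0, 0, 0], [0.014, 0, 0, 0], [0.014, 0, 0, 0], [0.014, 0, 0, 0], [0.014, 0, 0, 0], [0.014, 0, 0, 0], [0.01, 0, 0, 0], [0.006, 0, 0, 0], [0.004, 0, 0, 0], [0, 0, 0, 0]]
  ]
}}

```text
time: 5.75
position: [0.5279, 0.0707, 0.0903]
tool_rot: [0.713, 0.701, -0.0, -0.001]
ft_force: [0.5, 0.1, 0.7]
grip_width: 0.0006
grip_force: 0.0
```

Call:
{"op": "nudge_tcp", "data": {
  "segments": [
    [[0.004, 0, 0, 0], [0.004, 0, 0, 0], [0.004, 0, 0, 0], [0.003, 0, 0, 0], [0, 0, 0, 0]]
  ]
}}

```text
time: 6.17
position: [0.5284, 0.0857, 0.0904]
tool_rot: [0.713, 0.701, 0.0, -0.0]
ft_force: [0.7, -0.3, 0.4]
grip_width: 0.0004
grip_force: 0.3
```

Call:
{"op": "nudge_tcp", "data": {
  "segments": [
    [[0.002, 0, 0, 0], [0.002, 0, 0, 0], [0.001, 0, 0, 0], [0, 0, 0, 0]]
  ]
}}

```text
time: 6.5
position: [0.5294, 0.0883, 0.0905]
tool_rot: [0.712, 0.702, -0.001, 0.001]
ft_force: [0.7, -7.6, -1.0]
grip_width: 0.0006
grip_force: 4.2
```

Call:
{"op": "nudge_tcp", "data": {
  "segments": [
    [[-0.01, 0, 0, 0], [-0.015, 0, 0, 0], [0, 0, -0.02, 0], [0, 0, -0.035, 0], [0, 0, -0.035, 0], [0, 0, -0.035, 0], [0, 0, 0, 0], [0, 0, 0, 0]]
  ]
}}

```text
time: 7.17
position: [0.5298, 0.0651, 0.218]
tool_rot: [0.713, 0.701, 0.002, 0.002]
ft_force: [-1.1, 0.4, 0.3]
grip_width: 0.0003
grip_force: 0.0
```

```bash
python3 - <<'E'
from h import *;from rig import robot, imaging, hand_in;import pickle
T=imaging.camera('top');S=imaging.camera('scene');pickle.dump((T,S),open('c1.pkl','wb'))
a=cv2.resize(T['img'][145:245,150:410],None,fx=3,fy=3,interpolation=2);b=cv2.resize(S['img'][180:290,100:360],None,fx=3,fy=3,interpolation=2)[:,:780]
b=b[:295]
cv2.imwrite('pics/d.png',np.vstack([a,b])[:,:,::-1])
E
```

```text
(no output)
```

View pics/d.png

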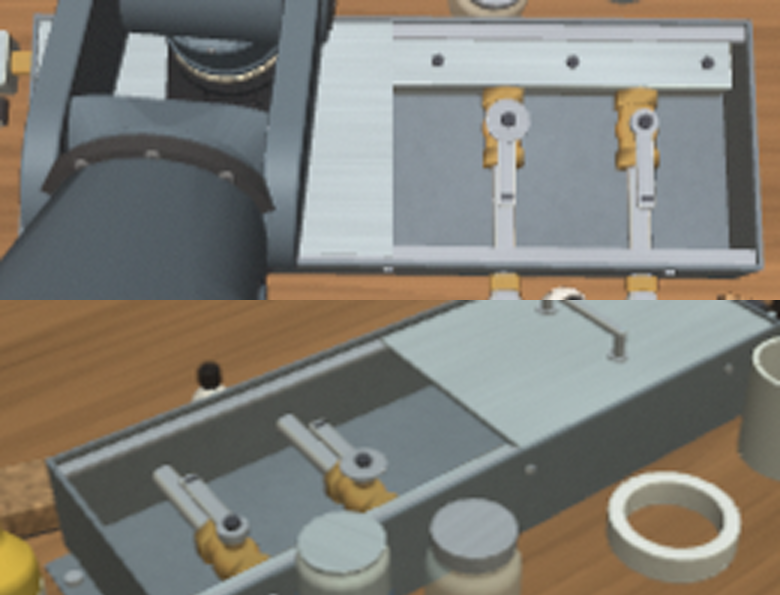

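The tag is on the valve nearer the cover. Its centre is at top (319.5,185.2) and scene (220.7,233.7). Its lever tip is at top (319,210.8) and scene (206.5,221.5). The plain stem is at top (365,185.3). The cover's -y edge is at top column 280.7.

```bash
python3 - <<'E'
from h import *;import pickle
T,S=pickle.load(open('c1.pkl','rb'))
C=np.array([.526,-.037,0]);yb=np.array([.0155,1,0]);xb=np.array([1,-.0155,0])
box=lambda X:np.array([(X-C)@xb,(X-C)@yb,X[2]])
for n,a,b,z in[('tag',(319.5,185.2),(220.7,233.7),.062),('tip',(319,210.8),(206.5,221.5),.06)]:
    X,e=tri(T,a,S,b);print(n,X,e,box(X),plane(T,a,z),box(plane(T,a,z)))
for n,p,z in[('plain',(365,185.3),.062),('plaintip',(365.3,213.5),.06),('edge',(280.7,165),.078),('edge',(280.7,220),.078)]:
    print(n,box(plane(T,p,z)))
E
```

```text
tag [ 0.543  -0.1328  0.0638] 0.0035655527648251325 [ 0.0185 -0.0956  0.0638] [ 0.5424 -0.1345  0.062 ] [ 0.0179 -0.0973  0.062 ]
tip [ 0.4813 -0.1304  0.0598] 0.003273007244650899 [-0.0433 -0.0941  0.0598] [ 0.4804 -0.1317  0.06  ] [-0.0441 -0.0954  0.06  ]
plain [ 0.0186 -0.2063  0.062 ]
plaintip [-0.0496 -0.2052  0.06  ]
edge [ 0.0632 -0.0033  0.078 ]
edge [-0.0695 -0.0034  0.078 ]
```

The cover is at y of about +140 mm, which is open. The tagged stem is at box (0.0195, -0.096) with its lever near 0 rad, and heights agree with the text. I move to the -y side of the tagged lever.

Call:
{"op": "nudge_tcp", "data": {
  "segments": [
    [[-0.0235, -0.0033, 0, 0], [-0.0235, -0.0033, 0, 0], [-0.0235, -0.0033, 0, 0], [-0.0235, -0.0033, 0, 0], [-0.0235, -0.0033, 0, 0], [-0.0235, -0.0033, 0, 0], [-0.0235, -0.0033, 0, 0], [-0.0235, -0.0033, 0, 0], [-0.0235, -0.0033, 0, 0], [-0.0235, -0.0033, 0, 0], [0, 0, 0.03, 0], [0, 0, 0.03, 0], [0, 0, 0.03, 0], [0, 0, 0.02, 0], [0, 0, 0, 0], [0, 0, 0, 0]]
  ]
}}

```text
time: 8.6
position: [0.4898, -0.1684, 0.1034]
tool_rot: [0.713, 0.701, -0.001, -0.003]
ft_force: [0.2, 0.3, 0.7]
grip_width: 0.0004
grip_force: 0.0
```

```bash
python3 - <<'E'
from h import *;from rig import robot, imaging, hand_in
o=robot.get_obs();d=np.array(o['position'])-[.526,-.037,0];print(d@[1,-.0155,0]-.0195,d@[.0155,1,0]+.096,o['position'][2])
E
```

```text
-0.05368001047729688 -0.036009528714439465 0.10340564807727684
```

Call:
{"op": "nudge_tcp", "data": {
  "segments": [
    [[0, 0.0035, 0.015, 0], [0, 0, 0.015, 0], [0, 0, 0.01, 0], [0, 0, 0.006, 0], [0, 0, 0.004, 0], [0, 0, 0, 0], [0, 0, 0, 0]]
  ]
}}

```text
time: 9.18
position: [0.4953, -0.1697, 0.056]
tool_rot: [0.713, 0.701, 0.0, 0.0]
ft_force: [0.9, 1.1, -0.4]
grip_width: 0.0003
grip_force: 0.0
```

```bash
python3 - <<'E'
from h import *;from rig import robot, imaging, hand_in
o=robot.get_obs();d=np.array(o['position'])-[.526,-.037,0];print(d@[1,-.0155,0]-.0195,d@[.0155,1,0]+.096,o['position'][2])
w=imaging.camera('wrist')['img'];s=imaging.camera('scene')['img'][180:276,100:270]
cv2.imwrite('pics/e.png',np.hstack([w,cv2.resize(s,(288,163)).repeat(1,0) if 0 else np.vstack([cv2.resize(s,(288,163)),np.zeros((221,288,3),np.uint8)])])[:,:,::-1])
E
```

```text
-0.0481706270749923 -0.037141738553041925 0.0559793973389442
```

View pics/e.png

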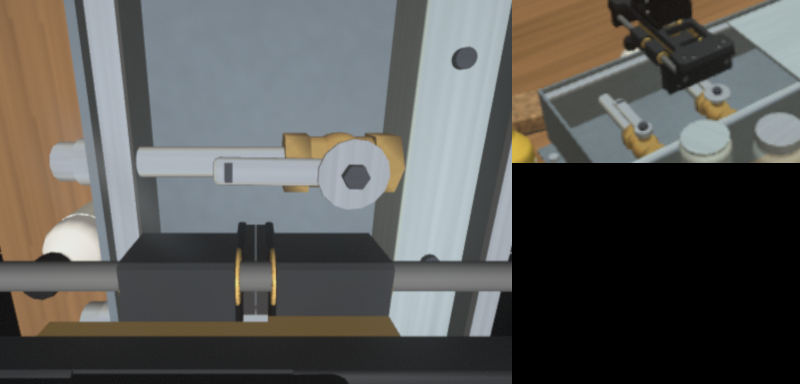

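The wrist view shows the shut fingers (column 256) beside the lever, which runs from its tip (214,171) to the stem (357,177). That is about 50 mm from the stem, with a clear gap on the -y side. I lower 3 mm and push the first half of the arc.

Call:
{"op": "nudge_tcp", "data": {
  "segments": [
    [[0, 0, 0.003, 0], [0.007, -0.0006, 0, 0], [0.007, -0.0006, 0, 0], [0.0066, -0.0006, 0, 0], [0.005, -0.0017, 0, 0], [0.0051, -0.0018, 0, 0], [0.0058, -0.0006, 0, 0], [0.0059, -0.0006, 0, 0], [0.0064, 0.0011, 0, 0], [0.0065, 0.0011, 0, 0], [0, 0, 0, 0]]
  ]
}}

```text
time: 10.2
position: [0.4937, -0.1153, 0.0533]
tool_rot: [0.712, 0.702, 0.0, 0.003]
ft_force: [-1.3, -4.0, 0.6]
grip_width: 0.0004
grip_force: 1.4
```

```bash
python3 - <<'E'
from h import *;from rig import robot, imaging, hand_in
o=robot.get_obs();d=np.array(o['position'])-[.526,-.037,0];print(d@[1,-.0155,0]-.0195,d@[.0155,1,0]+.096,o['position'][2])
E
```

```text
-0.05060901954704742 0.01724889302855062 0.05326240728821121
```

Call:
{"op": "nudge_tcp", "data": {
  "segments": [
    [[0.0063, 0.003, 0, 0], [0.0064, 0.003, 0, 0], [0.0056, 0.005, 0, 0], [0.0056, 0.0053, 0, 0], [0.004, 0.007, 0, 0], [0.0039, 0.007, 0, 0], [0, 0.003, 0, 0], [0, 0.002, 0, 0], [0, 0, 0, 0], [0, 0, 0, 0]]
  ]
}}

```text
time: 11.03
position: [0.5247, -0.0817, 0.0522]
tool_rot: [0.712, 0.702, -0.001, -0.002]
ft_force: [-5.1, -0.6, 2.4]
grip_width: 0.0005
grip_force: 2.5
```

```bash
python3 - <<'E'
from h import *;from rig import robot, imaging, hand_in
o=robot.get_obs();d=np.array(o['position'])-[.526,-.037,0];print(d@[1,-.0155,0]-.0195,d@[.0155,1,0]+.096,o['position'][2])
E
```

```text
-0.02006271704942166 0.0513105799244728 0.0521839577277209
```

Call:
{"op": "nudge_tcp", "data": {
  "segments": [
    [[0, 0.002, 0, 0], [0, 0.002, 0, 0], [0, 0.002, 0, 0], [0, 0, 0, 0], [0, 0, 0, 0], [0, 0, 0, 0]]
  ]
}}

```text
time: 11.53
position: [0.5292, -0.0811, 0.0522]
tool_rot: [0.713, 0.702, -0.002, -0.004]
ft_force: [-7.8, 0.6, 4.3]
grip_width: 0.0006
grip_force: 3.8
```

Call:
{"op": "nudge_tcp", "data": {
  "segments": [
    [[0, 0.002, 0, 0], [0, 0.002, 0, 0], [0, 0, 0, 0], [0, 0, 0, 0], [0, 0, 0, 0]]
  ]
}}

```text
time: 11.95
position: [0.5294, -0.081, 0.052]
tool_rot: [0.712, 0.702, -0.004, -0.007]
ft_force: [-13.0, -1.2, 9.6]
grip_width: 0.0005
grip_force: 7.0
```

The last 4 mm of commanded push moved the tool only 0.2 mm while the force rose to 13 N, so the lever is against its stop. I back off, lift away and check.

Call:
{"op": "nudge_tcp", "data": {
  "segments": [
    [[0, -0.015, 0, 0], [0, -0.015, 0, 0], [0, 0, -0.02, 0], [0, 0, -0.035, 0], [0, 0, -0.035, 0], [0, 0, -0.035, 0], [0, 0, -0.035, 0], [0.03, 0, 0, 0], [0.04, 0, 0, 0], [0.04, 0, 0, 0], [0.03, 0, 0, 0], [0, 0, 0, 0], [0, 0, 0, 0]]
  ]
}}

```text
time: 13.03
position: [0.5101, 0.0592, 0.2129]
tool_rot: [0.711, 0.703, 0.001, 0.001]
ft_force: [0.6, -0.4, -0.0]
grip_width: 0.0003
grip_force: 0.0
```

```bash
python3 - <<'E'
from h import *;from rig import robot, imaging, hand_in
T=imaging.camera('top');S=imaging.camera('scene')
a=cv2.resize(T['img'][145:245,150:410],None,fx=3,fy=3,interpolation=2);b=cv2.resize(S['img'][180:278,100:360],None,fx=3,fy=3,interpolation=2)
cv2.imwrite('pics/f.png',np.vstack([a,b])[:,:,::-1])
E
```

```text
(no output)
```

View pics/f.png

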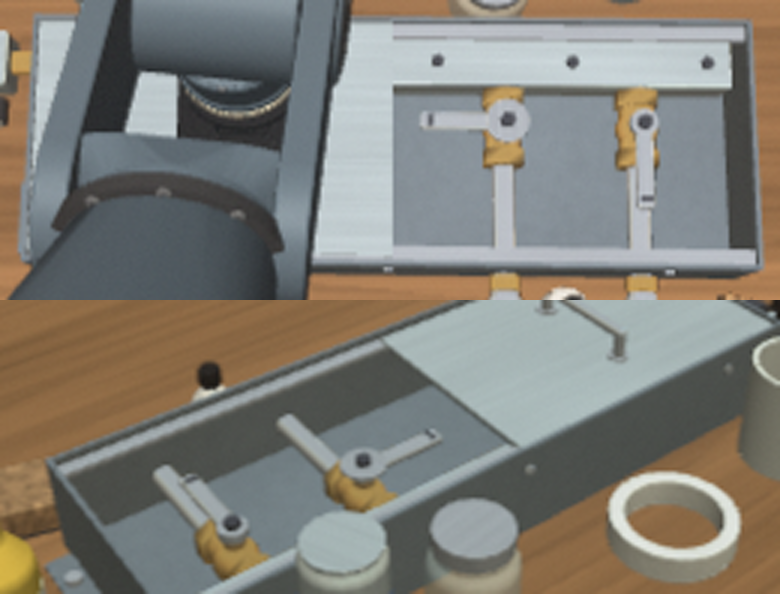

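The tagged lever now points along the box's +y, from stem (508,120) to tip (421,121). The cover edge has not moved (column 392), the plain lever still points to -x, and the bystanders in view are in place.

```bash
python3 -c "
from rig import robot, imaging, hand_in
print(hand_in())"
```

```text
the job is handed in; nothing more can be done
None
```

I slid the cover to its far end stop and left it flat in the track, pushed the tagged lever shut against its stop, left the untagged valve open, and handed the job in at about 13 s; no verdict was returned.

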